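Vent the green leak-test station behind its warning saddle

ROBOT

A 6-joint arm with a two-finger parallel gripper is mounted at the origin on the work surface. World frame = base frame: x ahead of the robot, y to its left, z up, the work surface at z = 0. Lengths are in mm, angles in rad, forces in N, time in s.
With the tool pointing down it reaches from about 275 to 1000 mm from the base axis. Payload 8.4 kg.
Tool frame: the origin (TCP) lies on the centre line of the jaws, within the pads' length; the fingertips stand ctrl.finger_overhang ahead of it and the grasp point (between the pads) lies 2 mm behind it (ctrl.finger_overhang is the distance from the TCP to the fingertips, in mm); z points along the fingers, y is the line along which they close (so a half turn about z gives the same grasp; the last joint's range is limited). The gripper opens to 85 mm and grips with 20 to 120 N. Pads are 22 mm wide; open, the fingers measure 114 mm over their backs; the gripper's body (76 mm by 85 mm) begins 54 mm behind the grasp point. The pads swing forward as they close: fully open they stand 13 mm farther back than shut.
Start: joints at [-1.179, 0.353, 1.633, -0, 1.155, -0.002], TCP at [239.811, -577.164, 212.781] pointing down, gripper open.
Joint ranges: [-2.63, 2.63], [-0.92, 2.1], [0.06, 2.66], [-1.3, 4.44], [0, 2.69], [-3.02, 3.02]. Speed limits (rad/s): [2.22, 2.22, 2.79, 3.14, 3.14, 3.14].

INTERFACE

Orientations are given as [roll, pitch, yaw] about the fixed x, y, z axes, in that order (R = Rz(yaw) Ry(pitch) Rx(roll)).
In Python, from bench import ctrl, imaging, close_job gives the robot as it stands.
- The arm moves only by the shell command python3 -m jog 'ROWS' [FORCE]. ROWS is JSON, a list of rows, each a list of 7 numbers: the turn, a rotation vector about the tool's x, y, z in units of 90 degrees (1.0 is 90 degrees), then the shift along the tool's x, y, z in units of 0.3 m (1.0 is 0.3 m), then the opening, from -1 (shut) to 1 (fully open). A call has 1 to 5 rows; each row is the pose to reach, as a shift and turn from the pose commanded when the call began, along the tool's axes at that moment; what a row does not reach only later rows make up. A row lasts 1/12 s, in which the tool goes at most 41.7 mm and 7.16 degrees, less where a joint would pass 70% of its speed; a pose out of reach is approached as far as the arm can. A call with a number of a shift or a turn outside -1 to 1 is refused whole. A call with a gripper value outside its range is refused whole. The fingers move at their own pace and stop on an object; FORCE is the grip in N (left out, the last holds). Time passes only in rows, so rows that repeat a pose let the fingers close. It gives the time, the measured TCP pose, the force, the opening and the grip force at its end, in the units of the state.
- ctrl.read_state(): the state, without advancing time (a new reading comes with each control period).
- imaging.camera(name): name is "side" or "top" or "wrist"; returns the picture (384x512x3 uint8, blue, green, red); there is no depth.
- imaging.camera_params(name): a dict with "fx", "fy", "cx", "cy" (pixels), "R" (3x3) and "t" (3): a world point X has camera coordinates R X + t. Camera axes: x right, y down, z forward; pixel columns grow to the right and rows downward; lengths in mm; the calibration is good to about 2 mm. The wrist camera is an equidistant fisheye: a pixel r from the principal point sees the ray r / f radians off the axis. A picture is of the moment at which its call begins: read the wrist's pose just before it. camera_params takes no time and is no camera call; for the wrist camera it gives the pose at the moment of the call.
- close_job(): hands the job in; it is judged then, once.
The state is a dict: "t": time; "q": joint angles; "qvel": joint speeds; "tau": joint torques, N m; "position": TCP position; "tcp_rot": TCP orientation; "force": force on the tool from outside, world axes, zero at the start; "wrist_torque": the same for the moment, N m; "width": finger opening in mm; "grasp_force": force on a finger pad.
Only numpy, scipy, OpenCV 4.12 (cv2) and the standard library are available. Lean on these libraries where they do the work, as an engineer would, in place of code of your own. Each camera call takes 0.05 s, during which the arm holds its last target. There are 200 camera calls.

TASK

Before the leak-test station with the green knob is vented, hang the yellow warning saddle astride the guard rail, upright, and let go of it. Then pull the green knob out until it snaps into its detent, leave it out for two full seconds, and push it fully home again. Leave the black knob and the other things on the bench where they are.

Things in the scene. Friction and masses are not known exactly. Their poses are not given: they have to be found in the camera images.
- saddle: Loose yellow A-frame warning saddle with dark bands and a red loop handle, 0.2 kg, standing: 149 mm tall, 110 long along its y (ridge), 92 across its feet (x), mouth between the feet 82. Origin: underside centre; z up; a half turn looks alike. Two 5 mm legs lean 22 deg and meet inside 106 mm above the feet; astride the rail it centres itself, bar axis 85 mm above its feet, ridge along the bar.
- saddle_grip (a point): Centre of the saddle's handle bar, 140 mm above its feet; the bar is 16 mm thick (saddle x), 70 mm long (saddle y), 18 mm tall, with 20 mm of air below it down to the ridge at 111 mm.
- guard_rail: Fixed steel guard rail: a level bar of 16 mm diameter along its own y, on two 14 mm posts 220 mm apart, each with a black ball of 21 mm on top. Origin: on the bench under the bar's middle. Top of the bar 178 mm above the bench.
- rail_mid (a point): Middle of the rail's bar, on its axis, 170 mm above the bench; axes as the guard rail's.
- green_station: Fixed grey leak-test station, green knob, green plate on its lid: 110 (x) x 100 (y) x 145 mm; gauge and brass port (up to 174 mm high) on the rear half of the lid. Origin: underside centre. The knob stands out of the front face, 55 mm from the origin on the -x side, and is pulled along the station's own -x.
- green_knob (a joint): Travel of the green push-pull knob: 0 = fully home, 0.030 m = out in its detent; grows as it is pulled. An over-centre spring: about 9 N holds it home, about 7 N holds it out; it snaps over at about 18 mm either way and stays at whichever end it is.
- green_knob_front (a point): Centre of the front of the green knob's head, 108 mm above the bench, moving with the knob; -x points out. Head: disc of 64 mm diameter, 16 thick, on a 16 mm shaft. Between the head's back and the station's face: 40 mm of free shaft when home, 70 out, so fingers can reach down behind the head on both sides of the shaft and pull. Front of head to face: 56 mm home, 86 out.
- black_station: Fixed station like the green one, but its knob and lid plate are black. Not to be operated.
- black_knob (a joint): Travel of the black knob, as the green one's; starts at 0 and must stay there.
- black_knob_front (a point): Centre of the front face of the black knob's head; sizes as the green one's.
- parts_bin: Loose blue bin full of brass fittings, 180 (x) x 120 (y) x 70 mm, 2.5 kg; origin underside centre. Leave alone.
- leak_spray: Loose upright white bottle, 40 mm diameter, 130 mm tall, 0.25 kg, between the stations; origin underside centre. Leave alone.
- ball_valve: Loose brass ball valve with a green handle, 96 mm long (x), 50 mm tall, 0.45 kg; origin underside centre. Leave alone.
- wrench: Loose steel wrench, 150 mm long (x), lying flat; origin at underside centre. Leave alone.
There are look-alikes about, which are no part of the job. Several things look just like the saddle: the one meant starts nearest to the robot's base.

How it is judged:
By the outcome, as a careful person would: the job done as asked, in the order asked, and still so for the second after the job is handed in, with the robot touching nothing.
It also fails if it takes over 61 s, if anything falls off the work surface, if the arm or the gripper's body presses on something with over 40 N, if the wrist force passes 120 N, or if a joint passes its speed limit or range.

## Working session

There is one attempt and no reset: what is moved stays moved. The work goes in short steps, Python scripts to look and compute and a shell command to move; the robot and the scene stay as the last step left them, time stands still between calls to the robot, and variables do not carry over. Pictures are saved under pics/ and viewed, at most 10 in all, crops included, and the job is handed in when it is done.

```bash
ls; mkdir -p pics; python3 - <<'E'
from bench import ctrl, imaging
import cv2,numpy as np
s=ctrl.read_state();print(s['t'],s['position'],s['tcp_rot'],s['width'],ctrl.finger_overhang)
a=imaging.camera('side');b=imaging.camera('top');w=imaging.camera('wrist')
for n,i in zip(('side','top','wrist'),(a,b,w)):
    cv2.imwrite(f'pics/{n}0.png',i)
    p=imaging.camera_params(n);print(n,p['fx'],p['cx'],p['cy'],np.round(p['R'],3).tolist(),np.round(p['t'],1))
cv2.imwrite('pics/st.png',cv2.resize(np.vstack([a,b]),(800,1200))[:,:]) 
E
```

```text
pics
0.0 [ 239.58507466 -576.69495154  212.04792329] [-3.14019008e+00  3.31845179e-05  3.93787034e-01] 85.60734271302816 17.0
side 346.576860108175 258.8980636183321 195.9397850131452 [[-0.702, -0.712, -0.012], [-0.408, 0.416, -0.813], [0.583, -0.566, -0.582]] [437.9 309.2 917.9]
top 408.7032471059611 256.02286864189193 189.330841122963 [[-0.007, -1.0, -0.024], [-0.997, 0.009, -0.08], [0.08, 0.024, -0.997]] [  60.6  561.  1166.6]
wrist 297.3186396354542 257.51168582254064 191.9687010992008 [[0.384, -0.923, -0.001], [-0.883, -0.368, 0.293], [-0.271, -0.111, -0.956]] [-624.3  -38.4  378.9]
```

View pics/top0.png

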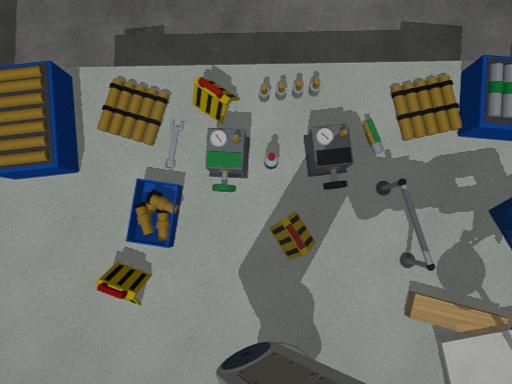

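View pics/side0.png

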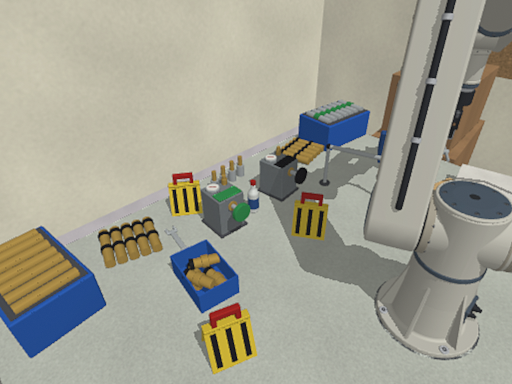

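The top view shows three saddles at about (293,235), (124,282) and (213,98). In the side view they are at (311,217), (229,338) and (184,196). The rail runs from (402,183) to (431,267), the green knob is at (224,187) and the black knob at (335,184). The saddle at (293,235) looks nearest the base, which sits at about (277,385). I'll measure to confirm.

```bash
cat > h.py <<'E'
import numpy as np,cv2
from bench import ctrl,imaging
def ray(n,uv,p=None):
    p=p or imaging.camera_params(n);R=np.array(p['R']);t=np.array(p['t'])
    d=np.array([(uv[0]-p['cx'])/p['fx'],(uv[1]-p['cy'])/p['fy'],1.])
    if n=='wrist':
        r=np.hypot(d[0],d[1]);d=np.array([d[0]/r*np.sin(r),d[1]/r*np.sin(r),np.cos(r)]) if r>0 else d
    return -R.T@t,R.T@d
def onz(n,uv,z,p=None):
    c,d=ray(n,uv,p);return c+d*(z-c[2])/d[2]
def two(a,ua,b,ub):
    c1,d1=ray(a,ua);c2,d2=ray(b,ub);A=np.stack([d1,-d2],1)
    s=np.linalg.lstsq(A,c2-c1,rcond=None)[0];p,q=c1+d1*s[0],c2+d2*s[1]
    return (p+q)/2,np.linalg.norm(p-q)
def blobs(m,amin=25):
    n,l,st,c=cv2.connectedComponentsWithStats(m.astype(np.uint8));o=[]
    for i in range(1,n):
        if st[i,4]>=amin:
            ys,xs=np.nonzero(l==i);o.append((st[i,4],c[i],cv2.minAreaRect(np.stack([xs,ys],1).astype(np.float32))))
    return o
def red(i):
    h=cv2.cvtColor(i,cv2.COLOR_BGR2HSV);return ((h[...,0]<6)|(h[...,0]>174))&(h[...,1]>150)&(h[...,2]>70)
def green(i):
    h=cv2.cvtColor(i,cv2.COLOR_BGR2HSV);return (h[...,0]>50)&(h[...,0]<85)&(h[...,1]>120)&(h[...,2]>40)
E
python3 - <<'E'
from h import *
T=cv2.imread('pics/top0.png');S=cv2.imread('pics/side0.png')
for nm,f in(('red',red),('green',green)):
  for n,i in(('top',T),('side',S)):
    for a,c,r in blobs(f(i)):
        print(nm,n,a,np.round(c,1),np.round(r[1],1),round(r[2],1),np.round(onz(n,c,145 if nm=='red' else 140)[:2]))
a=cv2.resize(T[165:290,240:450],None,fx=3.5,fy=3.5,interpolation=cv2.INTER_CUBIC)
cv2.imwrite('pics/c1.png',a)
E
```

```text
red top 163 [210.2  86.8] [27.5  6.9] 33.7 [828. 173.]
red top 35 [271.2 156. ] [5.7 5.7] 45.0 [639.  12.]
red top 137 [295.2 236.6] [26.3  5.6] 57.5 [428. -47.]
red top 150 [110.2 291.3] [27.8  6.3] 18.4 [291. 432.]
red side 120 [182.2 176.6] [ 9.5 19. ] 86.4 [818. 181.]
red side 148 [311.8 197.1] [20.7 10.7] 9.5 [421. -38.]
red side 336 [224.5 313.5] [14.5 33.1] 68.2 [286. 436.]
green top 265 [499.9  87. ] [13. 23.] 90.0 [ 817. -593.]
green top 122 [373.3 130.1] [23.6  5.1] 66.8 [ 706. -257.]
green top 498 [223.9 159. ] [33.5 14.9] 3.0 [633. 138.]
green top 134 [223.4 187.2] [ 6. 21.] 90.0 [559. 139.]
green side 115 [331.5 109.6] [ 5.  39.5] 67.9 [ 814. -692.]
green side 200 [226.4 193.4] [ 8.5 26.8] 63.4 [636. 134.]
green side 234 [240.9 211.8] [13.4 19.1] 45.0 [531. 166.]
```

View pics/c1.png

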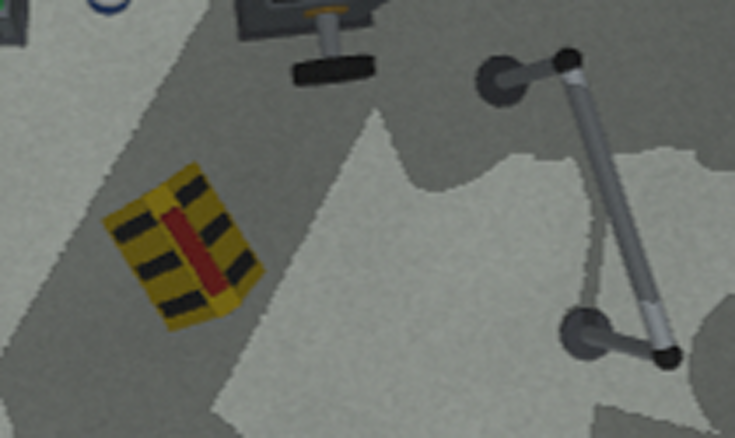

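The crop confirms the saddle at (293,235): yellow with dark bands and a red handle. It is 430 mm from the base, against 521 and 846 mm for the others. Next I'll work out its pose, the rail and the knob.

```bash
cat >> h.py <<'E'
def go(x,y,z,yaw):
    from scipy.spatial.transform import Rotation as Ro
    s=ctrl.read_state();R=Ro.from_euler('xyz',s['tcp_rot']);T=Ro.from_euler('xyz',[np.pi,0,yaw])
    print('t',round(s['t'],2),'turn',np.round((R.inv()*T).as_rotvec()/(np.pi/2),3),'shift',np.round(R.inv().apply(np.array([x,y,z])-s['position'])/300,3),'F',np.round(s['force'],1),'w',round(s['width'],1))
E
python3 - <<'E'
from h import *
T=cv2.imread('pics/top0.png');S=cv2.imread('pics/side0.png')
b=[r for r in blobs(red(T)) if abs(r[1][0]-295)<5][0];bs=[r for r in blobs(red(S)) if abs(r[1][0]-312)<5][0]
P=cv2.boxPoints(b[2]);e=sorted([(P[i]+P[(i+1)%4])/2 for i in range(4)],key=lambda p:p[1])
A,B=onz('top',e[0],149),onz('top',e[-1],149);d=A-B
print('saddle grip',(A+B)/2,'len',np.linalg.norm(d),'yaw ridge',np.degrees(np.arctan2(d[1],d[0])),'tri',two('top',b[1],'side',bs[1]))
c=lambda u,v:(240+(u+.5)/3.5-.5,165+(v+.5)/3.5-.5)
for z in(170,186,190):
    A,B=onz('top',c(568,60),z),onz('top',c(667,356),z);d=A-B
    print('rail',z,A,B,(A+B)/2,np.linalg.norm(d),np.degrees(np.arctan2(d[1],d[0])))
A,B=onz('top',c(500,80),3),onz('top',c(585,332),3);d=A-B;print('bases',(A+B)/2,np.linalg.norm(d),np.degrees(np.arctan2(d[1],d[0])))
g=[r for r in blobs(green(T)) if np.hypot(*(r[1]-[223.4,187.2]))<5][0];gs=[r for r in blobs(green(S)) if np.hypot(*(r[1]-[240.9,211.8]))<5][0]
print('knob',g,gs,onz('top',g[1],135),two('top',g[1],'side',gs[1]))
l=[r for r in blobs(green(T)) if abs(r[1][1]-159)<3][0];P=onz('top',l[1],147);print('lid',P,l[2])
P=cv2.boxPoints(l[2]);W=[onz('top',p,147) for p in P];print(np.round(W,0))
P=cv2.boxPoints(g[2]);W=[onz('top',p,138) for p in P];print(np.round(W,0))
E
```

```text
saddle grip [429.12344732 -46.98913622 149.        ] len 67.09090971007457 yaw ridge 31.84788165873416 tri (array([427.84684841, -48.26828159, 136.2695225 ]), np.float64(0.6508331703559681))
rail 170 [ 565.41063501 -317.37653317  170.        ] [ 353.44341358 -379.58877192  170.        ] [ 459.42702429 -348.48265254  170.        ] 220.90827420228086 16.356928856868635
rail 186 [ 563.8838593  -312.06013243  186.        ] [ 355.18134563 -373.31418162  186.        ] [ 459.53260247 -342.68715702  186.        ] 217.5058568297866 16.356928856868638
rail 190 [ 563.50216538 -310.73103224  190.        ] [ 355.61582865 -371.74553404  190.        ] [ 459.55899701 -341.23828314  190.        ] 216.6552524866631 16.35692885686862
bases [ 460.14000999 -347.17923111    3.        ] 219.07181936464562 16.740729402524675
knob (np.int32(134), array([223.36567164, 187.20895522]), ((223.5, 187.0), (6.0, 21.0), 90.0)) (np.int32(234), array([240.88034188, 211.76068376]), ((241.0, 211.50003051757812), (13.435027122497559, 19.091880798339844), 45.0)) [558.97184393 139.46970853 135.        ] (array([560.60397856, 141.57003848, 109.82284196]), np.float64(1.484642786973247))
lid [632.20417083 136.80435883 147.        ] ((223.89503479003906, 158.99447631835938), (33.532535552978516, 14.926709175109863), 3.012787342071533)
[[615. 182. 147.]
 [655. 180. 147.]
 [649.  92. 147.]
 [610.  94. 147.]]
[[567. 167. 138.]
 [567. 111. 138.]
 [551. 111. 138.]
 [552. 167. 138.]]
```

```bash
python3 -m jog '[[0,0,0,0.3,-0.35,-0.15,1],[0,0,0,0.3,-0.35,-0.15,1],[0,0,0,0.3,-0.35,-0.15,1],[0,0,0,0.3,-0.35,-0.15,1]]' 60; python3 -m jog '[[0,0,0,0.3,-0.35,-0.1,1],[0,0,0,0.3,-0.35,-0.1,1],[0,0,0,0.3,-0.35,-0.1,1],[0,0,0,0.3,-0.35,-0.1,1]]'; python3 -c "
from h import *
go(428.5,-47.5,190,.556)"
```

```text
t: 0.48
position: [283.2, -442.4, 258.6]
tcp_rot: [-3.141, -0.001, 0.394]
force: [0.2, -1.3, -1.0]
width: 85.5
grasp_force: 0.0
t: 0.82
position: [326.0, -310.5, 288.7]
tcp_rot: [-3.141, -0.001, 0.395]
force: [0.6, 0.2, 0.4]
width: 85.3
grasp_force: 0.0
t 0.82 turn [-0.    -0.001 -0.103] shift [ 0.652 -0.678  0.33 ] F [0.6 0.2 0.4] w 85.3
```

```bash
python3 -m jog '[[0,0,-0.103,0.33,-0.34,0,1],[0,0,-0.103,0.33,-0.34,0,1],[0,0,-0.103,0.33,-0.34,0,1],[0,0,-0.103,0.33,-0.34,0,1]]'; python3 -c "
from h import *
go(428.5,-47.5,190,.556)"
```

```text
t: 1.15
position: [378.4, -178.3, 287.8]
tcp_rot: [-3.141, -0.001, 0.557]
force: [-0.5, -0.1, -0.0]
width: 85.0
grasp_force: 0.0
t 1.15 turn [-0.001 -0.001  0.001] shift [ 0.372 -0.281  0.327] F [-0.5 -0.1 -0. ] w 85.0
```

```bash
python3 -m jog '[[0,0,0,0.37,-0.28,0.1,1],[0,0,0,0.37,-0.28,0.1,1],[0,0,0,0.37,-0.28,0.1,1],[0,0,0,0.37,-0.28,0.327,1],[0,0,0,0.37,-0.28,0.327,1]]';python3 -m jog '[[0,0,0,0,0,0.08,1],[0,0,0,0,0,0.08,1],[0,0,0,0,0,0.08,1]]'; python3 - <<'E'
from h import *
go(428.5,-47.5,138,.556)
p=imaging.camera_params('wrist');i=imaging.camera('wrist');cv2.imwrite('pics/w1.png',i)
for a,c,r in blobs(red(i)):
    P=cv2.boxPoints(r[2]);print(a,c,r,[np.round(onz('wrist',q,149,p)[:2]) for q in P],onz('wrist',c,149,p))
E
```

```text
t: 1.57
position: [428.7, -49.9, 188.9]
tcp_rot: [3.14, -0.002, 0.559]
force: [0.0, -0.6, -0.2]
width: 85.8
grasp_force: 0.0
t: 1.82
position: [426.9, -51.9, 165.2]
tcp_rot: [-3.14, 0.002, 0.556]
force: [1.4, -0.8, 0.7]
width: 85.3
grasp_force: 0.0
t 1.82 turn [-0.001  0.001 -0.   ] shift [ 0.013 -0.009  0.091] F [ 1.4 -0.8  0.7] w 85.3Traceback (most recent call last):
  File "<stdin>", line 5, in <module>
cv2.error: OpenCV(4.12.0) :-1: error: (-5:Bad argument) in function 'boxPoints'
> Overload resolution failed:
>  - Can't parse 'box' as RotatedRect.Input argument doesn't provide sequence protocol
>  - Can't parse 'box' as RotatedRect.Input argument doesn't provide sequence protocol
```

View pics/w1.png

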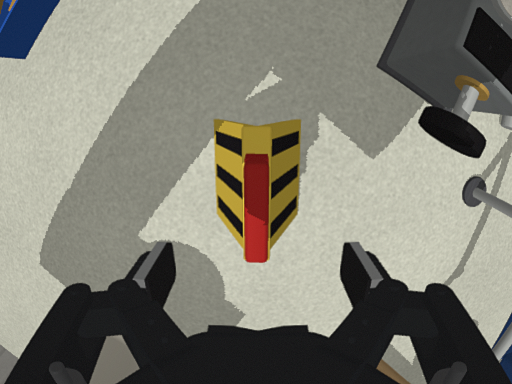

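The handle (rows 155–262 at column 256) is aligned and centred between the jaws (columns 175 and 342). I'll descend and grip.

```bash
python3 -m jog '[[0,0,0,0.013,-0.009,0.091,1],[0,0,0,0.013,-0.009,0.091,1],[0,0,0,0.013,-0.009,0.091,1]]';python3 -m jog '[[0,0,0,0,0,0,-1],[0,0,0,0,0,0,-1],[0,0,0,0,0,0,-1],[0,0,0,0,0,0,-1],[0,0,0,0,0,0,-1]]' 60;python3 -m jog '[[0,0,0,0,0,0,-1],[0,0,0,0,0,0,-1],[0,0,0,0,0,0,-1],[0,0,0,0,0,0,-1],[0,0,0,0,0,0,-1]]'
```

```text
t: 2.12
position: [429.7, -48.1, 139.4]
tcp_rot: [-3.141, 0.0, 0.555]
force: [-0.2, -0.3, 0.2]
width: 85.5
grasp_force: 0.0
t: 2.53
position: [429.9, -47.8, 138.9]
tcp_rot: [3.141, -0.001, 0.555]
force: [-0.4, -0.9, -0.5]
width: 25.9
grasp_force: 0.0
t: 2.95
position: [429.6, -47.7, 138.3]
tcp_rot: [-3.142, 0.0, 0.556]
force: [0.2, -0.0, -0.3]
width: 0.3
grasp_force: 0.0
```

The fingers shut on nothing (width 0.3), so I'll look.

```bash
python3 - <<'E'
from h import *
i=imaging.camera('wrist');S=imaging.camera('side');cv2.imwrite('pics/w2.png',np.hstack([cv2.resize(i[100:],(400,222)),cv2.resize(S[130:290,230:430],(400,320))[:222]]) if 0 else np.hstack([cv2.resize(i,(400,300)),cv2.resize(S[140:290,220:420],(400,300))]))
E
```

```text
(no output)
```

View pics/w2.png

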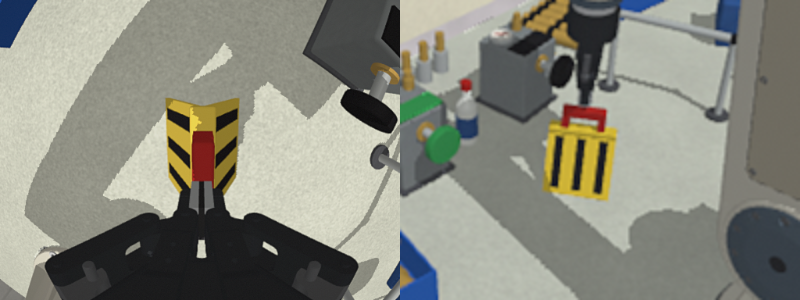

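```bash
cat >> h.py <<'E'
def proj(n,X):
    p=imaging.camera_params(n);c=np.array(p['R'])@np.array(X)+np.array(p['t'])
    if n=='wrist':
        r=np.hypot(c[0],c[1]);k=np.arctan2(r,c[2])/r;u=c[:2]*k
    else:u=c[:2]/c[2]
    return np.round([u[0]*p['fx']+p['cx'],u[1]*p['fy']+p['cy']],1)
def ends(n,b,z):
    r=b[2];P=cv2.boxPoints((tuple(map(float,r[0])),tuple(map(float,r[1])),float(r[2])));return [np.round(onz(n,q,z)[:2]) for q in P]
E
python3 - <<'E'
from h import *
s=ctrl.read_state();print(s['position'])
S=imaging.camera('side');W=imaging.camera('wrist');T=imaging.camera('top')
for n,i in(('side',S),('wrist',W),('top',T)):
    for b in blobs(red(i)):print(n,b[0],np.round(b[1],1),np.round(b[2][0]),np.round(b[2][1]),b[2][2],ends(n,b,149))
    tcp=s['position'];print(n,'tcp',proj(n,tcp),'tip',proj(n,tcp-[0,0,17]),'feet',proj(n,[428.5,-47.5,0]))
W1=cv2.imread('pics/w1.png')
for b in blobs(red(W1)):print(b)
cv2.imwrite('pics/z.png',np.hstack([cv2.resize(W[150:300,180:330],(400,400),interpolation=2),cv2.resize(S[160:250,265:355],(400,400),interpolation=2)]))
E
```

```text
[429.61824079 -47.7155777  138.34868796]
side 120 [182.2 176.6] [182. 178.] [ 9. 19.] 86.42366790771484 [array([853., 197.]), array([812., 145.]), array([760., 180.]), array([800., 229.])]
side 144 [311.8 197.2] [312. 198.] [21. 11.] 9.462322235107422 [array([427.,  11.]), array([459., -37.]), array([401., -68.]), array([371., -20.])]
side 336 [224.5 313.5] [225. 315.] [14. 33.] 68.19859313964844 [array([309., 466.]), array([286., 398.]), array([252., 413.]), array([276., 478.])]
side tcp [311.2 196.5] tip [310.8 200.7] feet [308.4 229.2]
wrist 1743 [259.5 200.2] [260. 204.] [27. 72.] 0.0 [array([427., -42.]), array([462., -21.]), array([469., -32.]), array([435., -55.])]
wrist tcp [257.6 233. ] tip [257.6 222. ] feet [256.9 177.2]
top 163 [210.2  86.8] [210.  87.] [27.  7.] 33.690067291259766 [array([839., 209.]), array([855., 199.]), array([812., 138.]), array([796., 148.])]
top 36 [271.1 156. ] [271. 156.] [6. 6.] 45.0 [array([639.,  23.]), array([649.,  13.]), array([638.,   3.]), array([628.,  13.])]
top 150 [110.2 291.3] [111. 292.] [28.  6.] 18.43494987487793 [array([295., 466.]), array([310., 461.]), array([287., 392.]), array([272., 397.])]
top tcp [295.2 236. ] tip [294.7 235.8] feet [291.7 234.8]
(np.int32(2444), array([256.04746318, 206.80278232]), ((256.0, 207.5), (107.0, 24.0), 90.0))
```

View pics/z.png

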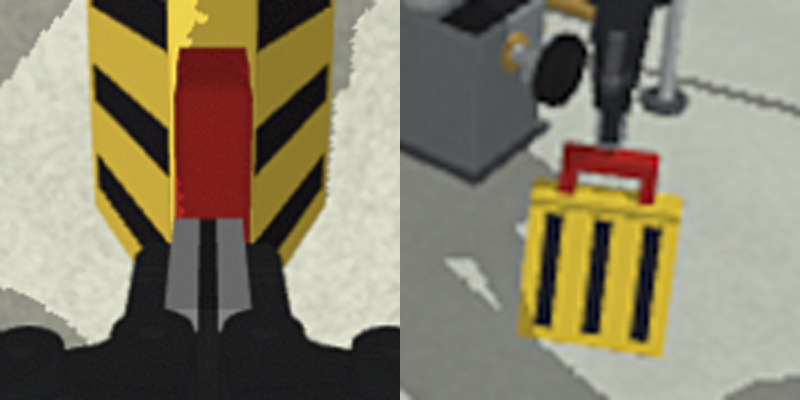

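The fingers closed above the handle, so the tips sit higher than I assumed. I'll measure the real tip height from the two views: side tip at about (312,192.7), wrist tip at about (257.6,231.7).

```bash
python3 - <<'E'
from h import *
s=ctrl.read_state();p=s['position'];x=np.array([np.cos(.556),np.sin(.556),0])
for h in(110,121,130,140,150,160,170):
    q=p.copy();q[2]=h
    print(h,'side',proj('side',q),'wrist front edge',proj('wrist',q+11*x),proj('wrist',q))
print('handle ends h=149 wrist',proj('wrist',[428.5,-47.5,149]+35*x),proj('side',[428.5,-47.5,149]+35*x),proj('side',[428.5,-47.5,149]-35*x), proj('side',[428.5,-47.5,131]))
print(two('side',(312,192.7),'wrist',(257.6,231.7)))
print(imaging.camera_params('wrist')['t'],ctrl.finger_overhang, s['tcp_rot'])
E
```

```text
110 side [310.6 203.5] wrist front edge [257.7 200.3] [257.7 215.5]
121 side [310.8 200.8] wrist front edge [257.7 205.8] [257.7 221.8]
130 side [311.1 198.6] wrist front edge [257.7 210.8] [257.7 227.4]
140 side [311.3 196. ] wrist front edge [257.7 216.9] [257.7 234.2]
150 side [311.5 193.5] wrist front edge [257.7 223.7] [257.7 241.8]
160 side [311.8 190.9] wrist front edge [257.7 231.4] [257.7 250.3]
170 side [312.  188.3] wrist front edge [257.7 240. ] [257.7 259.7]
handle ends h=149 wrist [256.2 182.1] [300.8 192.6] [322.8 195.3] [311.3 198.5]
(array([432.16174903, -47.58756224, 150.07067382]), np.float64(7.753594352652013))
[-267.2501548   308.58911949  407.190412  ] 17.0 [-3.14155648e+00  2.86771228e-05  5.55562983e-01]
```

The tips really sit at about 150–160 mm when the TCP reads 138, so the z readout is roughly 30 mm low. I'll open, go down 30 mm and close again, and check that the width comes to about 16.

```bash
J='python3 -m jog'; python3 -m jog '[[0,0,0,0,0,0,0.6],[0,0,0,0,0,0,0.6],[0,0,0,0,0,0,0.6],[0,0,0,0,0,0,0.6],[0,0,0,0,0,0,0.6]]' | tail -2; python3 -m jog '[[0,0,0,0,0,0.03,0.6],[0,0,0,0,0,0.06,0.6],[0,0,0,0,0,0.1,0.6],[0,0,0,0,0,0.1,0.6],[0,0,0,0,0,0.1,0.6]]'; python3 -m jog '[[0,0,0,0,0,0,-1],[0,0,0,0,0,0,-1],[0,0,0,0,0,0,-1],[0,0,0,0,0,0,-1],[0,0,0,0,0,0,-1]]' 60 |tail -3;python3 -m jog '[[0,0,0,0,0,0,-1],[0,0,0,0,0,0,-1],[0,0,0,0,0,0,-1],[0,0,0,0,0,0,-1]]'
```

```text
width: 60.6
grasp_force: 0.0
t: 4.03
position: [428.7, -47.6, 107.4]
tcp_rot: [-3.14, 0.002, 0.556]
force: [-0.4, -1.1, -0.2]
width: 68.3
grasp_force: 0.0
force: [-0.1, -1.8, 0.4]
width: 14.6
grasp_force: 60.8
t: 4.78
position: [430.1, -47.9, 108.7]
tcp_rot: [3.141, -0.001, 0.556]
force: [0.6, -2.7, 5.1]
width: 14.7
grasp_force: 61.4
```

The grip is good (14.7 mm, 61 N). I'll lift and look.

```bash
python3 -m jog '[[0,0,0,0,0,-0.05,-1],[0,0,0,0,0,-0.15,-1],[0,0,0,0,0,-0.25,-1],[0,0,0,0,0,-0.35,-1],[0,0,0,0,0,-0.35,-1]]'|tail -3;  python3 -m jog '[[0,0,0,0,0,-0.1,-1],[0,0,0,0,0,-0.2,-1],[0,0,0,0,0,-0.3,-1],[0,0,0,0,0,-0.35,-1],[0,0,0,0,0,-0.35,-1]]'; python3 - <<'E'
from h import *
go(460,-346,308,.288)
S=imaging.camera('side');T=imaging.camera('top')
for n,i in(('side',S),('top',T)):
    for b in blobs(red(i)):print(n,b[0],np.round(b[1],1),b[2][1],b[2][2])
cv2.imwrite('pics/s3.png',np.hstack([cv2.resize(S[80:280,200:400],(400,400)),cv2.resize(T[150:300,200:350],(400,400))]))
E
```

```text
force: [1.6, 0.5, -2.8]
width: 14.5
grasp_force: 60.3
t: 5.62
position: [431.0, -47.8, 320.8]
tcp_rot: [3.139, -0.004, 0.556]
force: [0.7, 0.1, -2.3]
width: 14.9
grasp_force: 60.3
t 5.62 turn [ 0.001 -0.002  0.17 ] shift [-0.442  0.895  0.043] F [ 0.7  0.1 -2.3] w 14.9
side 68 [308.1 137.1] (6.449806213378906, 12.651541709899902) 7.125016689300537
side 72 [325.7 138.5] (7.938222408294678, 12.527507781982422) 7.125016689300537
side 120 [182.2 176.6] (9.481499671936035, 19.02537727355957) 86.42366790771484
side 337 [224.4 313.5] (14.484236717224121, 33.053768157958984) 68.19859313964844
top 164 [210.2  86.8] (27.457660675048828, 6.933752536773682) 33.690067291259766
top 35 [271.2 156. ] (5.656853675842285, 5.656853675842285) 45.0
top 151 [110.3 291.3] (27.828041076660156, 6.324555397033691) 18.43494987487793
```

View pics/s3.png

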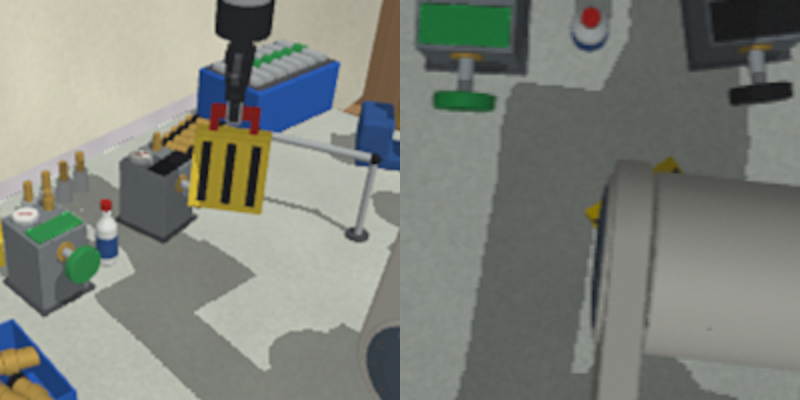

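The saddle hangs upright in the jaws, clear of everything. I'll carry it over to the rail.

```bash
python3 -c "
from h import *
for z in(320,337,352,365):print(z,proj('side',[430,-48,z]))"
python3 -m jog '[[0,0,0.08,-0.06,0.11,-0.03,-1],[0,0,0.17,-0.12,0.22,-0.03,-1],[0,0,0.17,-0.17,0.33,-0.03,-1],[0,0,0.17,-0.22,0.45,-0.03,-1],[0,0,0.17,-0.22,0.45,-0.03,-1]]'; python3 -c "
from h import *
go(460,-346,318,.288)"
```

```text
320 [316.  145.7]
337 [316.5 140.4]
352 [316.9 135.7]
365 [317.3 131.5]
t: 6.13
position: [444.5, -202.4, 324.6]
tcp_rot: [3.141, 0.003, 0.286]
force: [-0.7, 1.2, -3.0]
width: 15.0
grasp_force: 60.4
t 6.13 turn [ 0.     0.002 -0.002] shift [-0.085  0.474  0.023] F [-0.7  1.2 -3. ] w 15.0
```

```bash
python3 -m jog '[[0,0,0,-0.02,0.11,0,-1],[0,0,0,-0.05,0.24,0,-1],[0,0,0,-0.07,0.36,0,-1],[0,0,0,-0.085,0.474,0.01,-1],[0,0,0,-0.085,0.474,0.01,-1]]'>/dev/null;python3 -m jog '[[0,0,0,0,0,0,-1],[0,0,0,0,0,0,-1]]'; python3 - <<'E'
from h import *
go(460,-346,203,.288)
W=imaging.camera('wrist');S=imaging.camera('side');cv2.imwrite('pics/s4.png',np.hstack([cv2.resize(S[60:210,300:450],(400,400)),cv2.resize(W,(400,300),interpolation=3)[0:300] if 0 else cv2.copyMakeBorder(cv2.resize(W,(400,300)),0,100,0,0,0)]))
E
```

```text
t: 6.72
position: [459.8, -340.0, 321.8]
tcp_rot: [-3.138, 0.002, 0.288]
force: [-0.2, -0.1, -3.4]
width: 14.7
grasp_force: 60.5
t 6.72 turn [-0.002  0.001 -0.   ] shift [-0.004  0.021  0.396] F [-0.2 -0.1 -3.4] w 14.7
```

View pics/s4.png

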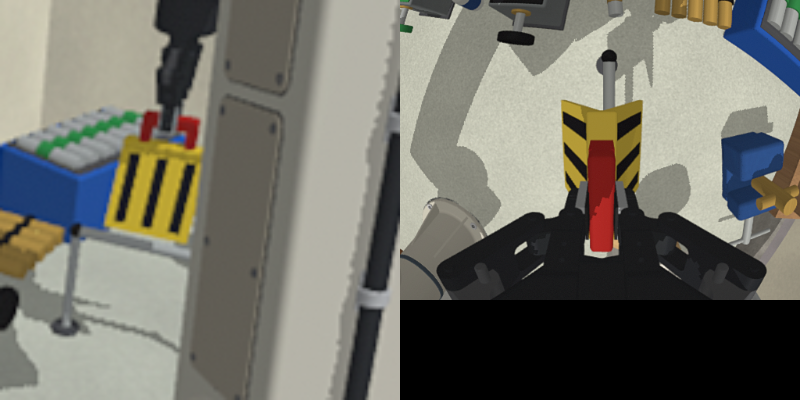

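The bar (column about 209) runs parallel to the ridge and is about 8 mm towards tool +y. I'll correct that and lower.

```bash
python3 -m jog '[[0,0,0,-0.004,0.025,0.05,-1],[0,0,0,-0.004,0.025,0.12,-1],[0,0,0,-0.004,0.025,0.2,-1],[0,0,0,-0.004,0.025,0.26,-1],[0,0,0,-0.004,0.025,0.26,-1]]';python3 -m jog '[[0,0,0,0,0,0.05,-1],[0,0,0,0,0,0.1,-1],[0,0,0,0,0,0.12,-1],[0,0,0,0,0,0.12,-1]]';python3 -m jog '[[0,0,0,0,0,0.015,-1],[0,0,0,0,0,0.015,-1],[0,0,0,0,0,0.015,-1]]'; python3 - <<'E'
from h import *
go(460,-346,193,.288)
E
```

```text
t: 7.23
position: [459.9, -345.7, 242.6]
tcp_rot: [-3.136, 0.004, 0.29]
force: [-0.4, 0.8, -3.7]
width: 14.7
grasp_force: 60.5
t: 7.57
position: [461.4, -347.4, 209.9]
tcp_rot: [-3.14, 0.001, 0.289]
force: [-0.1, 1.0, -2.2]
width: 14.7
grasp_force: 60.5
t: 7.82
position: [462.1, -348.5, 206.6]
tcp_rot: [3.141, -0.001, 0.289]
force: [-0.5, -0.6, -2.2]
width: 14.4
grasp_force: 60.5
t 7.82 turn [ 0. -0.  0.] shift [-0.004 -0.01   0.045] F [-0.5 -0.6 -2.2] w 14.4
```

```bash
for k in 1 2; do python3 -m jog '[[0,0,0,0,0,0.013,-1],[0,0,0,0,0,0.013,-1],[0,0,0,0,0,0.013,-1]]'|egrep 'pos|force'; done;python3 -m jog '[[0,0,0,0,0,0.01,-1],[0,0,0,0,0,0.01,-1],[0,0,0,0,0,0.01,-1]]'
```

```text
position: [461.7, -348.3, 202.0]
force: [0.8, -0.1, -1.6]
grasp_force: 60.5
position: [461.6, -348.2, 197.8]
force: [0.6, 1.0, -2.5]
grasp_force: 60.5
t: 8.57
position: [461.9, -348.6, 195.1]
tcp_rot: [3.141, -0.0, 0.289]
force: [0.6, -0.6, -3.3]
width: 14.6
grasp_force: 60.5
```

```bash
python3 -m jog '[[0,0,0,0,0,0.008,-1],[0,0,0,0,0,0.008,-1],[0,0,0,0,0,0.008,-1]]'|egrep 'pos|force';python3 -m jog '[[0,0,0,0,0,0.008,-1],[0,0,0,0,0,0.008,-1],[0,0,0,0,0,0.008,-1]]'|egrep 'pos|force'
```

```text
position: [462.3, -349.0, 193.8]
force: [-1.7, -0.9, 6.3]
grasp_force: 61.7
position: [462.4, -349.3, 193.7]
force: [-6.8, 2.7, 24.5]
grasp_force: 64.4
```

It made contact exactly where predicted (193.8). I'll ease off the 2.4 mm and let go.

```bash
python3 -m jog '[[0,0,0,0,0,-0.009,-1],[0,0,0,0,0,-0.009,-1],[0,0,0,0,0,-0.009,-1]]'|egrep 'pos|force';python3 -m jog '[[0,0,0,0,0,0,-0.4],[0,0,0,0,0,0,-0.4],[0,0,0,0,0,0,-0.1],[0,0,0,0,0,0,0.1],[0,0,0,0,0,0,0.1]]';python3 -m jog '[[0,0,0,0,0,0,0.2],[0,0,0,0,0,0,0.2],[0,0,0,0,0,-0.05,0.2],[0,0,0,0,0,-0.15,0.2],[0,0,0,0,0,-0.25,0.2]]'; python3 - <<'E'
from h import *
W=imaging.camera('wrist');T=imaging.camera('top')
for b in blobs(red(W)):print(b[0],b[1],b[2][1:])
cv2.imwrite('pics/w5.png',np.hstack([cv2.resize(W,(400,300)),cv2.resize(T[150:300,320:470],(300,300))]))
go(400,-200,400,0)
E
```

```text
position: [462.3, -349.0, 193.9]
force: [-2.0, -0.5, 8.9]
grasp_force: 62.1
t: 9.73
position: [461.7, -348.2, 192.7]
tcp_rot: [-3.141, 0.0, 0.289]
force: [0.4, -0.1, 0.7]
width: 47.1
grasp_force: 0.0
t: 10.15
position: [461.0, -347.8, 267.8]
tcp_rot: [-3.139, 0.002, 0.289]
force: [1.4, -0.8, 1.0]
width: 51.6
grasp_force: 0.0
2067 [259.66666667 204.18529269] ((98.0, 21.0), 90.0)
t 10.25 turn [ 0.004 -0.004  0.184] shift [-0.06  -0.537 -0.427] F [ 0.3  0.1 -0.1] w 51.4
```

View pics/w5.png

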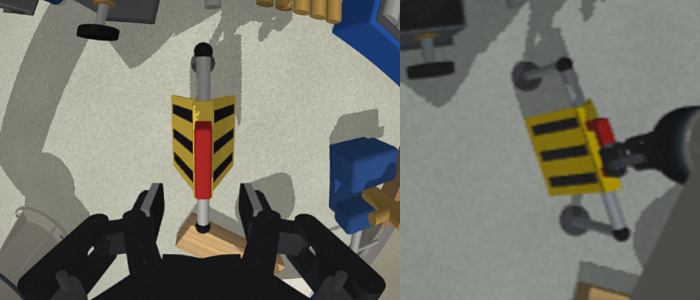

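The saddle hangs astride the bar, centred: in the wrist view it covers rows 95–200 between the balls at rows 50 and 228. Now to the green knob.

```bash
python3 -m jog '[[0,0,0,0,0,-0.05,0.2],[0,0,0.07,0.06,-0.1,-0.05,0.2],[0,0,0.14,0.13,-0.22,-0.05,0.2],[0,0,0.217,0.2,-0.33,-0.05,0],[0,0,0.217,0.26,-0.44,-0.05,0]]'; python3 -c "
from h import *
go(588,138.5,200,-.052)"
```

```text
t: 10.67
position: [499.1, -198.3, 282.7]
tcp_rot: [-3.142, -0.0, -0.061]
force: [1.0, 1.1, -0.4]
width: 42.4
grasp_force: 0.0
t 10.67 turn [-0.    -0.    -0.005] shift [ 0.228 -1.139  0.276] F [ 1.   1.1 -0.4] w 42.4
```

```bash
python3 -m jog '[[0,0,0,0.02,-0.13,0,0],[0,0,0,0.05,-0.26,0,0],[0,0,0,0.08,-0.39,0,0],[0,0,0,0.1,-0.5,0,0],[0,0,0,0.12,-0.6,0,0]]' >/dev/null;python3 -m jog '[[0,0,0,0.02,-0.13,0,0],[0,0,0,0.05,-0.26,0.05,0],[0,0,0,0.08,-0.39,0.1,0],[0,0,0,0.11,-0.5,0.2,0],[0,0,0,0.11,-0.53,0.25,0]]'; python3 -m jog '[[0,0,0,0,0,0,0],[0,0,0,0,0,0,0]]' >/dev/null; python3 - <<'E'
from h import *
go(588,138.5,200,-.052)
W=imaging.camera('wrist');T=imaging.camera('top')
for b in blobs(green(W)):print(b[0],b[1],b[2][1:])
cv2.imwrite('pics/w6.png',np.hstack([cv2.resize(W,(480,360)),cv2.resize(T[120:210,180:270],(320,360))]))
E
```

```text
t: 11.5
position: [586.2, 139.1, 206.1]
tcp_rot: [-3.14, -0.0, -0.05]
force: [-0.5, -0.2, -0.9]
width: 42.8
grasp_force: 0.0
t 11.67 turn [0.001 0.002 0.001] shift [ 0.011 -0.01   0.022] F [ 0.5 -0.4  1.5] w 42.4
6013 [253.92300017 137.17279228] ((117.99998474121094, 50.99999237060547), -0.0)
1882 [253.96493092 214.33103082] ((35.0, 66.0), 90.0)
```

View pics/w6.png

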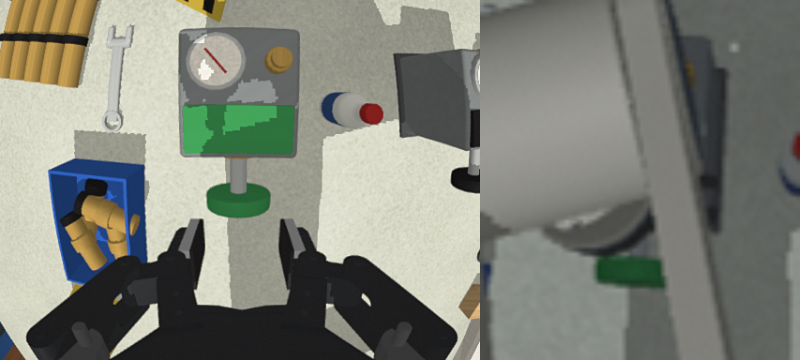

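The wrist view shows the green head at about (254,214) and the jaw midline at about 257, so I'm nearly centred and square to the station. Next I'll check the fore-aft position numerically, allowing for the z bias.

```bash
python3 - <<'E'
from h import *
from scipy.optimize import least_squares
W=cv2.imread('pics/w6.png');p=imaging.camera_params('wrist')
i=imaging.camera('wrist');B=blobs(green(i));B=sorted(B,key=lambda b:b[1][1])[:2]
def box(b):
    P=cv2.boxPoints((tuple(map(float,b[2][0])),tuple(map(float,b[2][1])),float(b[2][2])));return P[:,0].min(),P[:,1].min(),P[:,0].max(),P[:,1].max()
l,h=box(B[0]),box(B[1]);print(l,h)
c=np.array([559.5,139.5]);ax=np.array([np.cos(-.052),np.sin(-.052)]);ay=np.array([-ax[1],ax[0]])
# head silhouette: widest points (y=+-32,z=108) and top back edge (x=+8,z=140)
pts=[np.r_[c-8*ax+32*ay,108],np.r_[c-8*ax-32*ay,108],np.r_[c+8*ax,140]]
obs=[h[0],h[2],h[1]]
def f(d):
    q=[proj('wrist',P-d) for P in pts];return [q[0][0]-obs[0],q[1][0]-obs[1],q[2][1]-obs[2]]
for dz in(0,15,30,40):print(dz,f(np.array([0,0,dz])))
r=least_squares(f,[0,0,20],diff_step=.05);print('readout bias true-reading',r.x,r.fun)
go(588,138.5,200,-.052)
E
```

```text
(np.float32(195.0), np.float32(114.0), np.float32(311.0), np.float32(164.0)) (np.float32(220.0), np.float32(197.0), np.float32(286.0), np.float32(232.0))
0 [np.float64(0.30000000000001137), np.float64(1.1999999999999886), np.float64(21.599999999999994)]
15 [np.float64(2.0), np.float64(-0.19999999999998863), np.float64(15.199999999999989)]
30 [np.float64(3.5999999999999943), np.float64(-1.5), np.float64(9.5)]
40 [np.float64(4.599999999999994), np.float64(-2.3000000000000114), np.float64(6.0)]
readout bias true-reading [ 0.00000000e+00 -3.89937076e-15  5.14062500e+01] [ 5.7 -3.1  2.2]
t 11.82 turn [-0.    -0.001 -0.001] shift [ 0.005 -0.014  0.031] F [-0.5  0.2  0.2] w 42.7
```

```bash
python3 -m jog '[[0,0,0,0,0,0,1],[0,0,0,0,0,0,1],[0,0,0,0,0,0,1],[0,0,0,0,0,0,1],[0,0,0,0,0,0,1]]'|grep width; python3 -c "
from h import *
cv2.imwrite('pics/fa.png',imaging.camera('side'))"; python3 -m jog '[[0,0,0,0,0,0,-1],[0,0,0,0,0,0,-1],[0,0,0,0,0,0,-1],[0,0,0,0,0,0,-1],[0,0,0,0,0,0,-1]]'>/dev/null; python3 -m jog '[[0,0,0,0,0,0,-1],[0,0,0,0,0,0,-1],[0,0,0,0,0,0,-1],[0,0,0,0,0,0,-1]]'; python3 - <<'E'
from h import *
A=cv2.imread('pics/fa.png');B=imaging.camera('side');cv2.imwrite('pics/fb.png',B)
p=ctrl.read_state()['position'];print(p)
for dz in(-17,0,13,20):print(dz,proj('side',p+[0,0,dz]),proj('side',p+[-11,0,dz]),proj('side',p+[11,0,dz]))
d=np.abs(A.astype(int)-B).max(2)>40
ga=A.max(2);gb=B.max(2)
ys,xs=np.nonzero(d);print(xs.min(),xs.max(),ys.min(),ys.max())
for y in range(ys.min()+5,ys.max()+2):
    print(y,''.join(('*' if gb[y,x]<70 and ga[y,x]>=70 else 'o' if ga[y,x]<70 and gb[y,x]>=70 else '#' if d[y,x] else '.') for x in range(xs.min()-1,xs.max()+2)))
E
```

```text
width: 85.6
t: 13.03
position: [585.6, 135.4, 208.0]
tcp_rot: [-3.142, 0.0, -0.052]
force: [-0.4, 0.2, 0.5]
width: -0.1
grasp_force: 0.0
[585.59857793 135.31665062 207.98084996]
-17 [235.6 186.7] [238.  188.1] [233.3 185.3]
0 [235.3 182.1] [237.7 183.5] [233.  180.7]
13 [235.1 178.5] [237.5 179.9] [232.7 177.2]
20 [235.  176.6] [237.4 177.9] [232.6 175.2]
195 500 48 216
53 ............................................................................................................*............................................................................................................................................................*......*...................................
54 ....................................................................................................*....*.o....................................................................................................................................................................*...................................
55 ....................................................................................................
[... 28229 characters left out ...]
..........................................................................
216 ....##..............................................................................................................................................................................................................................................................................................................
217 ....................................................................................................................................................................................................................................................................................................................
```

The side view puts the closed tips at about (235,177), which is 19 mm above the reading, so true z is the reading plus about 36. x and y agree to within a few mm. I'll open slightly and descend behind the head in checked steps.

```bash
python3 -m jog '[[0,0,0,0.018,-0.009,0,-0.3],[0,0,0,0.018,-0.009,0.1,-0.3],[0,0,0,0.018,-0.009,0.2,-0.3],[0,0,0,0.018,-0.009,0.25,-0.3],[0,0,0,0.018,-0.009,0.25,-0.3]]';python3 -m jog '[[0,0,0,0,0,0.03,-0.3],[0,0,0,0,0,0.05,-0.3],[0,0,0,0,0,0.07,-0.3],[0,0,0,0,0,0.07,-0.3]]'; python3 -c "
from h import *
go(591,138,72,-.052)"
```

```text
t: 13.5
position: [589.0, 137.3, 129.3]
tcp_rot: [3.14, 0.006, -0.052]
force: [-1.6, 0.7, 0.5]
width: 29.9
grasp_force: 0.0
t: 13.83
position: [591.1, 137.7, 111.5]
tcp_rot: [3.142, 0.0, -0.052]
force: [-0.6, -0.2, -0.1]
width: 29.7
grasp_force: 0.0
t 13.83 turn [ 0.  0. -0.] shift [-0.    -0.001  0.132] F [-0.6 -0.2 -0.1] w 29.7
```

```bash
python3 -m jog '[[0,0,0,0,0,0.03,-0.3],[0,0,0,0,0,0.05,-0.3],[0,0,0,0,0,0.065,-0.3],[0,0,0,0,0,0.065,-0.3]]'|egrep 'pos|force';python3 -m jog '[[0,0,0,0,0,0.03,-0.3],[0,0,0,0,0,0.05,-0.3],[0,0,0,0,0,0.065,-0.3],[0,0,0,0,0,0.065,-0.3]]'
```

```text
position: [590.4, 137.6, 91.3]
force: [0.4, -1.1, 1.1]
grasp_force: 0.0
t: 14.5
position: [590.4, 137.6, 71.7]
tcp_rot: [3.141, 0.002, -0.052]
force: [0.3, -0.1, -0.0]
width: 29.6
grasp_force: 0.0
```

There's no contact on the way down. Now I'll pull along tool -x.

```bash
for k in 1 2 3; do python3 -m jog '[[0,0,0,-0.015,0,0,-0.3],[0,0,0,-0.03,0,0,-0.3],[0,0,0,-0.03,0,0,-0.3]]'|egrep 'pos|^force'; done
```

```text
position: [581.2, 138.2, 73.1]
force: [-0.2, 1.0, 0.6]
position: [574.9, 138.9, 73.9]
force: [7.2, -0.3, -2.0]
position: [564.7, 139.4, 73.7]
force: [2.4, -0.3, -0.7]
```

```bash
python3 -m jog '[[0,0,0,-0.015,0,0,-0.3],[0,0,0,-0.025,0,0,-0.3],[0,0,0,-0.025,0,0,-0.3]]'|egrep 'pos|^force'; python3 -m jog '[[0,0,0,-0.01,0,0,-0.3],[0,0,0,-0.02,0,0,-0.3],[0,0,0,-0.02,0,0,-0.3]]'|egrep 'pos|^force';python3 -m jog '[[0,0,0,-0.005,0,0,-0.3],[0,0,0,-0.01,0,0,-0.3],[0,0,0,-0.01,0,0,-0.3]]'; python3 - <<'E'
from h import *
S=imaging.camera('side')
for b in blobs(green(S)):print(b[0],np.round(b[1],1))
E
```

```text
position: [555.3, 139.4, 72.8]
force: [-0.4, 0.0, -0.6]
position: [551.0, 140.0, 73.1]
force: [1.5, 0.2, -2.0]
t: 16.0
position: [550.8, 140.4, 73.9]
tcp_rot: [-3.14, -0.006, -0.053]
force: [9.9, 0.9, -0.0]
width: 30.3
grasp_force: 0.0
114 [331.3 109.7]
120 [222.3 194.6]
243 [246.8 216.1]
```

The knob is out: its blob in the side view moved from (241,212) to (247,216), and the force shows the end stop. I'll back off, lift, close and go round to the front.

```bash
python3 -m jog '[[0,0,0,0.025,0,0,-0.3],[0,0,0,0.025,0,0,-0.3],[0,0,0,0.025,0,-0.08,-0.3],[0,0,0,0.025,0,-0.18,-0.3],[0,0,0,0.025,0,-0.28,-0.3]]'|egrep 'pos|^force';python3 -m jog '[[0,0,0,0,0,-0.1,-0.3],[0,0,0,-0.1,0,-0.1,-1],[0,0,0,-0.2,0,-0.1,-1],[0,0,0,-0.24,0,-0.1,-1],[0,0,0,-0.24,0,-0.1,-1]]'|egrep 'pos|^force';python3 -m jog '[[0,0,0,0,0,0,-1],[0,0,0,0,0,0,-1],[0,0,0,0,0,0,-1],[0,0,0,0,0,0,-1],[0,0,0,0,0,0,-1]]'; python3 - <<'E'
from h import *
go(490,141,70,-.052)
S=imaging.camera('side')
for b in blobs(green(S)):print(b[0],np.round(b[1],1))
E
```

```text
position: [553.7, 139.3, 156.8]
force: [1.0, 0.1, -0.1]
position: [479.9, 143.1, 186.6]
force: [0.6, -1.0, 0.5]
t: 17.3
position: [483.8, 143.3, 186.7]
tcp_rot: [3.141, 0.0, -0.053]
force: [0.1, 0.1, 0.2]
width: -0.2
grasp_force: 0.0
t 17.3 turn [ 0.  0. -0.] shift [0.021 0.007 0.389] F [0.1 0.1 0.2] w -0.2
114 [331.2 109.7]
198 [226.3 193.5]
242 [246.9 216.1]
```

The knob stays out. I'll lower in front of it and let the dwell finish.

```bash
python3 -m jog '[[0,0,0,0.01,0.007,0.1,-1],[0,0,0,0.01,0.007,0.2,-1],[0,0,0,0.01,0.007,0.3,-1],[0,0,0,0.01,0.007,0.389,-1],[0,0,0,0.01,0.007,0.389,-1]]'|egrep 'pos|^force'; for k in 1 2 3; do python3 -m jog '[[0,0,0,0,0,0,-1],[0,0,0,0,0,0,-1],[0,0,0,0,0,0,-1],[0,0,0,0,0,0,-1],[0,0,0,0,0,0,-1]]' >/dev/null; done; python3 -c "
from h import *
go(545,138.5,70,-.052)"
```

```text
position: [483.0, 140.1, 65.9]
force: [-2.1, -0.2, -0.1]
t 19.02 turn [ 0.  0. -0.] shift [ 0.196 -0.002  0.001] F [ 0.6 -0.1  0.5] w -0.1
```

```bash
python3 -m jog '[[0,0,0,0.04,0,0,-1],[0,0,0,0.08,0,0,-1],[0,0,0,0.1,0,0,-1],[0,0,0,0.1,0,0,-1]]'|egrep 'pos|^force'; for k in 1 2 3; do python3 -m jog '[[0,0,0,0.01,0,0,-1],[0,0,0,0.025,0,0,-1],[0,0,0,0.025,0,0,-1]]'|egrep 'pos|^force'; done;  python3 -m jog '[[0,0,0,0.01,0,0,-1],[0,0,0,0.018,0,0,-1],[0,0,0,0.018,0,0,-1]]'|egrep 'pos|^force'
```

```text
position: [518.0, 139.5, 70.2]
force: [-0.6, 0.4, 0.2]
position: [525.0, 139.3, 70.5]
force: [-0.4, 0.3, -0.3]
position: [532.3, 138.9, 70.5]
force: [-0.5, -0.1, -1.2]
position: [538.9, 138.3, 70.2]
force: [-0.4, -0.1, -1.1]
position: [538.7, 137.4, 68.7]
force: [-15.5, 0.3, 1.4]
```

```bash
python3 - <<'E'
from h import *
go(545,138.5,70,-.052)
S=imaging.camera('side')
for b in blobs(green(S)):print(b[0],np.round(b[1],1))
E
```

```text
t 20.35 turn [ 0.001  0.007 -0.   ] shift [ 0.021 -0.005 -0.004] F [-15.5   0.3   1.4] w -0.2
113 [331.3 109.6]
160 [224.2 194.3]
84 [237.2 215.8]
```

```bash
python3 -m jog '[[0,0,0,-0.06,0,0,-1],[0,0,0,-0.15,0,0,-1],[0,0,0,-0.25,0,0,-1],[0,0,0,-0.3,0,-0.1,-1],[0,0,0,-0.3,0,-0.2,-1]]'|egrep 'pos|^force'; python3 -m jog '[[0,0,0,-0.05,0,-0.13,-1],[0,0,0,-0.1,0,-0.26,-1],[0,0,0,-0.15,0,-0.39,-1],[0,0,0,-0.15,0,-0.5,-1],[0,0,0,-0.15,0,-0.5,-1]]'|egrep 'pos|^force'; python3 - <<'E'
from h import *
S=imaging.camera('side');T=imaging.camera('top')
S0=cv2.imread('pics/side0.png');T0=cv2.imread('pics/top0.png')
for n,i in(('S0',S0),('S',S),('T0',T0),('T',T)):
    for b in blobs(green(i)):print(n,b[0],np.round(b[1],1),np.round(b[2][1],1))
for n,i in(('S',S),('T',T)):
    for b in blobs(red(i)):print(n,'red',b[0],np.round(b[1],1))
# black knob region change + overall changed blobs
for n,a,b in(('side',S0,S),('top',T0,T)):
    d=cv2.morphologyEx((np.abs(a.astype(int)-b).max(2)>60).astype(np.uint8),cv2.MORPH_OPEN,np.ones((3,3)))
    for q in blobs(d,20):print('chg',n,q[0],np.round(q[1]))
x=np.array([np.cos(.288),np.sin(.288),0]);A=onz('top',[r for r in blobs(red(T)) if r[1][0]>320][0][1],234) if [r for r in blobs(red(T)) if r[1][0]>320] else None;print('saddle handle',A,proj('top',[460,-346,234]))
print(ctrl.read_state()['t'])
E
```

```text
position: [448.8, 142.0, 129.0]
force: [0.9, 0.0, 0.2]
position: [411.9, 146.4, 287.1]
force: [0.8, -0.5, -0.1]
S0 115 [331.5 109.6] [ 5.  39.5]
S0 200 [226.4 193.4] [ 8.5 26.8]
S0 234 [240.9 211.8] [13.4 19.1]
S 115 [331.5 109.6] [ 5.  39.5]
S 199 [226.3 193.5] [ 8.5 26.8]
S 237 [241.  211.9] [14.1 19.1]
T0 265 [499.9  87. ] [13. 23.]
T0 122 [373.3 130.1] [23.6  5.1]
T0 498 [223.9 159. ] [33.5 14.9]
T0 134 [223.4 187.2] [ 6. 21.]
T 263 [499.9  86.9] [13. 23.]
T 121 [373.2 130. ] [23.6  5.1]
T 494 [223.7 159.1] [33.2 15. ]
T 133 [223.4 187.2] [ 6. 21.]
S red 121 [358.6 140.1]
S red 120 [182.2 176.6]
S red 338 [224.5 313.5]
T red 166 [210.3  86.8]
T red 32 [271.2 156.1]
T red 247 [423.5 223.4]
T red 150 [110.2 291.3]
chg side 8441 [434.  92.]
chg side 1081 [266.  41.]
chg side 111 [384.  33.]
chg side 41 [489.  33.]
chg side 26 [501.  33.]
chg side 196 [262.  83.]
chg side 1702 [277. 127.]
chg side 34 [457. 120.]
chg side 1336 [352. 160.]
chg side 51 [290. 149.]
chg side 77 [434. 155.]
chg side 33 [376. 165.]
chg side 189 [462. 171.]
chg side 24 [320. 170.]
chg side 358 [498. 179.]
chg side 2192 [315. 215.]
chg side 494 [465. 196.]
chg side 35 [508. 196.]
chg side 48 [378. 197.]
chg side 21 [478. 198.]
chg side 373 [381. 234.]
chg side 64 [437. 225.]
chg side 132 [507. 234.]
chg side 61 [427. 268.]
chg side 27 [402. 266.]
chg side 255 [460. 274.]
chg side 2041 [462. 296.]
chg top 1593 [407. 225.]
chg top 1270 [293. 236.]
chg top 426 [227. 251.]
chg top 152 [163. 243.]
chg top 32 [138. 247.]
chg top 593 [134. 281.]
chg top 575 [240. 311.]
chg top 1768 [163. 342.]
chg top 72 [263. 349.]
chg top 524 [234. 364.]
chg top 535 [333. 376.]
chg top 255 [246. 376.]
saddle handle [ 460.38192593 -342.9858751   234.        ] [424.8 223.6]
21.3333
```

The knob is home: the top blob matches its start at (223.4,187.2) and the side blob is within 0.1 px. The saddle handle measures (460,-343) at z=234, which is the seated position over the rail's middle. The gripper is clear, so I'll hand in.

```bash
python3 -c "
from bench import close_job
print(close_job())"
```

```text
the job is handed in; nothing more can be done
None
```

I hung the yellow saddle upright on the guard rail and released it, then pulled the green knob into its detent, left it out for about 3 s and pushed it fully home; the job was handed in at about 21 s.

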